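# Clamp the tube block to the gauge mark

### The job

The aluminium tube block sticks out of the spring-gauge vice: push it gently along the bed until it sits fully home against the back stop. Then turn the black knob clockwise, in several grips, until the gauge pointer stands in the green band, never letting it enter the red zone, and leave the block clamped there, still home. Do not disturb the other things on the bench.

Things in the scene. Friction and masses are not known exactly. Their poses are not given: they have to be found in the camera images.
- vice: Fixed bench vice, 180 (x) by 305 mm (y). Origin on the bench below the middle of the block's home place; x points from the open front to the back stop, y left to the dial, z up. Its flat bed is 16 mm high, from x = -95 to +85 mm. Two jaws flank the block, each from x = -20 to +50 mm and up to z = 36 mm. The dial, left, is up to 62 mm high; the blue knob housing, right, 44 mm
- backstop: Steel stop at the back of the bed, 50 mm wide, 22 mm high; rigid. Origin at the foot of its front face, 58 mm behind the vice's origin, on the bed; axes as the vice. The block's back end must rest against this face, pressed with less than 25 N
- block: Aluminium tube block, 68 x 116 x 21 mm, 0.3 to 0.5 kg, lying on the bed. Origin in the centre of its underside; its y axis (the long side) lies along the vice's x. At first it sticks out to the front, its origin 38 to 58 mm short of home; home, its origin is 58 mm in front of the back stop's. Sliding it takes 2 to 6 N; push it at the middle of its front end
- sprung_jaw: Sprung jaw, left of the block; origin at the foot of its clamping face on the bed, at rest 38 mm left of the vice's middle. The knob, turned clockwise from above, drives the other jaw (right of the block, no pose given) left by 10 mm per radian, pushing the block onto the sprung jaw. It stays where it is left, and turning back opens it
- knob_grip (a point): Point on the knob's vertical axis at grip height, 68 mm over the bench. The knob is a black ribbed cylinder, 42 mm across, 34 mm high, top 13 mm above this point; fingers have free room all round it from 50 mm over the bench up. Any grip yaw will do. Turning takes 0.2 to 0.4 N m (grip with 25 N or more, or it slips); from the start to the mark it needs an unknown 1.6 to 3.5 rad
- gauge (a joint): Dial pointer, rad: 0 at rest, growing clockwise from above as the sprung jaw is pushed back (12 N and 8 mm per radian). Once both jaws touch the block it turns 1.25 times as far as the knob. Green band 0.85 to 1.15; red zone from 1.4 (17 N)
- dial_mark (a point): Middle of the green band on the white dial (radius 44 mm), 37.5 mm towards the front of the vice (its -x) from the pointer's pivot
- vial_white: bystander: white vial with black cap, 27 mm across, 66 mm high, origin under its centre
- dish: bystander: petri dish, 60 mm across, 14 mm high, origin under its centre
- tip_carton: bystander: white carton, 60 x 100 x 30 mm, origin under its centre
- blue_cap_bottle: bystander: bottle with blue cap, 52 mm across, 115 mm high, origin under its centre
- tape: bystander: yellow tape roll lying flat, 62 mm across, 18 mm high, origin under its centre
Things that resemble listed ones, but are neither listed nor needed, are in the scene too. What is shaped like the block but orange or pink is not meant.

How it is judged (in metres and radians):
On the way, in this order (a step that is already met when the one before it is completed fails the run):
1. the block is home against the back stop (within 2 mm) with the gauge still near rest (x of block in the frame of backstop above -0.06 m and value of joint gauge below 0.3 rad), for 0.2 s.
2. the knob is turned until the pointer stands in the green band, the block still home (x of block in the frame of backstop above -0.06 m and value of joint gauge between 0.85 and 1.15 rad), for 0.3 s.
At the end, for the whole second after the job is handed in: The block lies flat on the bed within 2 mm of the back stop, clamped between the jaws, at rest, with the gauge pointer in the green band (0.85 to 1.15 rad) (all of step 2 and z of block in the frame of backstop below 0.003 m and contact force between block and sprung_jaw above 4 N and linear speed of block below 0.01 m/s); the robot touches nothing.
It fails at once if the gauge pointer enters the red zone (above 1.4 rad) (value of joint gauge above 1.4 rad).
It fails at once if the block is pressed on the back stop with more than 25 N (contact force between block and backstop above 25 N).
It fails at once if a bystander is moved by more than 20 mm (distance of any of vial_white, dish, tip_carton, blue_cap_bottle, tape from where it was at the start of the episode above 0.02 m).
It also fails if it takes over 72 s, if anything falls off the work surface, if the arm or the gripper's body presses on something with over 40 N, if the wrist force passes 120 N, or if a joint passes its speed limit or range.

### The arm

A 6-joint arm with a two-finger parallel gripper is mounted at the origin on a cart in front of the work surface, level with it; the furniture and walls round the work are solid. World frame = base frame: x ahead of the robot, y to its left, z up, the work surface at z = 0. Lengths are in mm, angles in rad, forces in N, time in s.
With the tool pointing down it reaches from about 325 to 775 mm from the base axis. Payload 5.5 kg.
Tool frame: the origin (TCP) lies midway between the tips of the shut fingers; the grasp point (between the pads) lies 19 mm behind it; z points along the fingers, y is the direction in which the jaws open and shut (so a half turn about z gives the same grasp; the last joint's range is limited). The gripper opens to 88 mm and grips with 3 to 60 N. Pads are 20 mm wide; open, the fingers measure 115 mm over their backs; the gripper's body (75 mm by 178 mm) begins 61 mm behind the grasp point.
Start: joints at [-1.245, 0.091, 1.231, -0, 1.82, -0.057], TCP at [224.112, -556.588, 222.631] pointing down, gripper open.
Joint ranges: [-2.87, 2.87], [-0.86, 2.18], [0.17, 2.46], [-1.51, 4.65], [0.06, 2.69], [-2.65, 2.65]. Speed limits (rad/s): [2.57, 2.57, 3.01, 3.14, 3.14, 3.14].

### API

Orientations are given as a unit quaternion [w, x, y, z].
In Python, from station import * gives the robot as it stands.
- The arm moves only by the tool arm_command, never from a script. Its arguments are lists of equal length, an entry for each row: "slide": the shift along the tool's x, y, z in cm, a list of three; "twist": the turn, a rotation vector about the tool's x, y, z in degrees, a list of three; "jaw": the opening, from -1 (shut) to 1 (fully open), so that 0 is half open. A call has 1 to 8 rows; each row is the pose to reach, as a shift and turn from the pose commanded when the call began, along the tool's axes at that moment; what a row does not reach only later rows make up. A row lasts 1/10 s, in which the tool goes at most 50 mm and 8.59 degrees, less where a joint would pass 70% of its speed; a pose out of reach is approached as far as the arm can. A call with a gripper value outside its range is refused whole. The fingers move at their own pace and stop on an object; "force" is the grip in N (left out, the last holds). Time passes only in rows, so rows that repeat a pose let the fingers close. It gives the time, the measured TCP pose, the force and the opening at its end, in the units of the state.
- sense(): the state, without advancing time (a new reading comes with each control period).
- get_image(name): name is "scene" or "top" or "wrist"; returns (picture, depth): 420x560x3 uint8, red, green, blue; 420x560 float32, mm along the optical axis (not along the pixel's ray), 0 where there is no reading.
- camera_info(name): a dict with "fov_y" (degrees; the focal length in pixels is half the picture's height over the tangent of half this angle, whatever the lens; pixels are square), "cx", "cy" (the principal point, pixels), "R" (3x3) and "t" (3): a world point X has camera coordinates R X + t. Camera axes: x right, y down, z forward; pixel columns grow to the right and rows downward; lengths in mm; the calibration is good to about 2 mm. A picture is of the moment at which its call begins: read the wrist's pose just before it. camera_info takes no time and is no camera call; for the wrist camera it gives the pose at the moment of the call.
- close_job(): hands the job in, once; it reports no verdict.
Trained networks look in the newest picture that a camera, given by its name, has taken for a name from the list of things; names that differ only in an ending like _2 or _b are one class to them, and where a whole thing is asked for, a point or a joint stands for the part that bears it (a point fixed in the world has none). Each returns a list of dicts, best first, with "conf" (0 to 1); they miss things now and then, are a little off and sometimes report something else, mostly with a low value. They report only what shows in the picture. A call takes as long as a camera call. They do not tell look-alikes from the thing itself.
- look_for(camera, target): "extent" ([left, top, width, height] as shares, 0 to 1, of the picture: columns of its width, rows of its height, round what is visible of it).
- silhouettes(camera, target): "region" (420x560 bool, what is visible of it) and "extent" ([left, top, width, height] as shares, 0 to 1, of the picture: columns of its width, rows of its height, round what is visible of it).
- landmark_of(camera, target): "centre" ([column, row] as shares, 0 to 1, of the picture: columns of its width, rows of its height: a listed point, or the origin of a listed thing).
The state is a dict: "t": time; "joint_positions": joint angles; "dq": joint speeds; "joint_efforts": joint torques, N m; "eef_pos": TCP position; "ee_rot": TCP orientation; "wrist_force": force on the tool from outside, world axes, zero at the start; "torque": the same for the moment, N m; "width": opening from 0.0 (shut) to 1.0 (fully open).
Only numpy, scipy, OpenCV 4.12 (cv2) and the standard library are available. Lean on these libraries where they do the work, as an engineer would, in place of code of your own. Each camera call takes 0.05 s, during which the arm holds its last target. There are 200 camera calls.

## Working session

There is one attempt and no reset: what is moved stays moved. The work goes in short steps, Python scripts to look and compute and a tool call to move; the robot and the scene stay as the last step left them, time stands still between calls to the robot, and variables do not carry over. Pictures are saved under pics/ and viewed, about 8 in all and at most 12, crops included, and the job is handed in when it is done.

Besides the shell and the picture viewer there is one more tool, called after ">>>" in YAML: its name, and indented under it one key for each argument. arm_command: Moves the arm, as the interface text tells. Its arguments: {"type":"object","properties":{"slide":{"type":"array"},"twist":{"type":"array"},"jaw":{"type":"array"},"force":{"type":"number"}},"required":["slide","twist","jaw"]}

```bash
mkdir -p pics; cat > h.py <<'E'
from station import *
import numpy as np, cv2
def K(n):
    c=camera_info(n); f=210/np.tan(np.radians(c["fov_y"])/2); return c,f
def world(n,u,v,d):
    c,f=K(n); p=np.array([(u-c["cx"])/f*d,(v-c["cy"])/f*d,d]); return np.array(c["R"]).T@(p-np.array(c["t"]))
def onz(n,u,v,z):
    c,f=K(n); R=np.array(c["R"]); o=-R.T@np.array(c["t"]); r=R.T@np.array([(u-c["cx"])/f,(v-c["cy"])/f,1]); return o+r*(z-o[2])/r[2]
def proj(n,X):
    c,f=K(n); p=np.array(c["R"])@np.array(X)+np.array(c["t"]); return p[:2]/p[2]*f+[c["cx"],c["cy"]]
def save(im,name): cv2.imwrite("pics/"+name,im[:,:,::-1])
E
python3 - <<'E'
from h import *
s=sense();print(s)
im,d=get_image("top");save(im,"top0.png")
im2,d2=get_image("scene");save(im2,"scene0.png")
np.savez("d0.npz",im=im,d=d,im2=im2,d2=d2)
for n,dd in(("top",d),("scene",d2)):
    print(n,camera_info(n))
    for t in ["block","sprung_jaw","backstop","vice","knob_grip","dial_mark"]:
        for r in landmark_of(n,t)[:3]:
            u,v=r["centre"][0]*560,r["centre"][1]*420
            print(t,round(r["conf"],2),u,v,world(n,u,v,dd[int(min(v,419)),int(min(u,559))]).round(1))
E
```

```text
{'t': 0.0, 'joint_positions': array([-1.24470727e+00,  9.18429644e-02,  1.23188835e+00, -1.89296118e-06,
        1.81980277e+00, -5.66970763e-02]), 'dq': array([-0.00103489, -0.00068456, -0.00046444, -0.00044746, -0.00047497,
        0.00035593]), 'joint_efforts': array([-2.63769653e-04, -4.46448326e+01, -4.06449616e+01,  6.98865275e-02,
        2.93878291e-02, -1.37793372e-04]), 'eef_pos': array([ 224.00617579, -556.28979605,  221.51501188]), 'ee_rot': array([-9.61801372e-04,  9.81739771e-01,  1.90226393e-01, -1.31265900e-04]), 'wrist_force': array([-0.71221944,  0.42258956, -0.99523709]), 'torque': array([0.05786099, 0.02295437, 0.03775533]), 'width': 0.9957536744236968}
top {'fov_y': 52.120828676417766, 'cx': 284.1817985134901, 'cy': 204.69512319545106, 'R': array([[ 1.89107802e-02, -9.99814156e-01,  3.74641922e-03],
       [-9.87542014e-01, -1.92638556e-02, -1.56171940e-01],
       [ 1.56215087e-01, -7.46413149e-04, -9.87722780e-01]]), 't': array([  43.74446136,  532.14435206, 1343.16058127])}
block 0.89 124.208 219.61800000000002 [475.2 572.9  21.5]
block 0.75 353.024 222.305999
[... 703 characters left out ...]
9585, 1524.42206672])}
block 0.62 155.68 193.284 [455.2 535.7  22.4]
block 0.44 269.08 221.50799999999998 [  82.7 -141.1  578.5]
block 0.38 330.176 260.19 [  76.4 -290.9  536.3]
sprung_jaw 0.39 265.104 208.992 [570.9 127.5  22. ]
sprung_jaw 0.21 182.89600000000002 214.49400000000003 [409.1 382.   24. ]
backstop 0.6 275.57599999999996 202.104 [622.6 109.9  19.3]
vice 0.66 274.4 216.006 [ 108.5 -141.1  570.9]
vice 0.64 184.408 212.898 [407.1 371.8  39.5]
vice 0.58 269.92 225.28799999999998 [  74.5 -147.3  577.6]
knob_grip 0.49 304.192 206.388 [603.6 -14.3  73.2]
knob_grip 0.41 197.11999999999998 185.01 [558.7 415.5  29.5]
dial_mark 0.84 240.40800000000002 200.80200000000002 [123.8 -45.9 560.6]
```

```bash
python3 - <<'E'
from h import *
D=np.load("d0.npz");im=D["im"]
c=cv2.resize(im[130:280,80:420],None,fx=2.35,fy=2.35,interpolation=cv2.INTER_CUBIC);save(c,"topc.png")
E
```

```text
(no output)
```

View pics/top0.png

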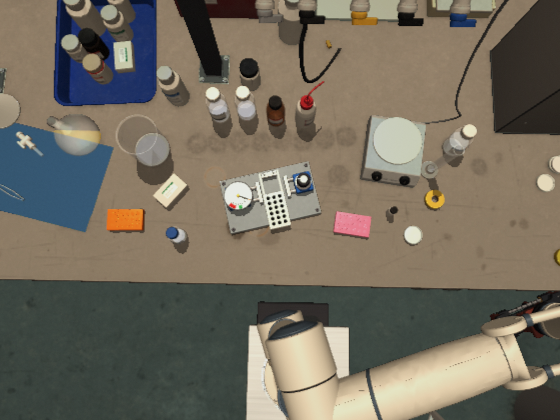

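View pics/topc.png

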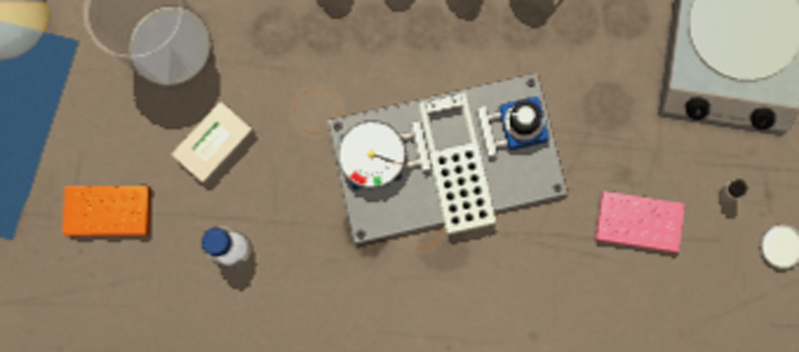

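The listed block is the light grey one with holes in the vice, at top (277,205). The orange one at (125,220) and the pink one at (353,224) are look-alikes, excluded by colour. The vice yaw is about +0.2.

```bash
cat >> h.py <<'E'
def go(p,yaw=None):
    """slide cm / twist deg from now to TCP world p, tool x at world angle yaw (tool kept vertical)"""
    from scipy.spatial.transform import Rotation as Ro
    s=sense(); q=s["ee_rot"]; R=Ro.from_quat([q[1],q[2],q[3],q[0]])
    sl=R.inv().apply(np.array(p)-s["eef_pos"])/10
    if yaw is None: yaw=np.arctan2(*R.as_matrix()[[1,0],[0,0]])
    c,n=np.cos(yaw),np.sin(yaw); T=Ro.from_matrix(np.array([[c,n,0],[n,-c,0],[0,0,-1]]))
    print("slide",sl.round(2),"twist",np.degrees((R.inv()*T).as_rotvec()).round(1),"pos",s["eef_pos"].round(1),"yaw",round(float(np.arctan2(*R.as_matrix()[[1,0],[0,0]])),3),"q6",s["joint_positions"][5].round(2),"F",s["wrist_force"].round(1),"w",round(s["width"],3),"t",s["t"])
E
python3 - <<'E'
from h import *
D=np.load("d0.npz");d=D["d"]
c,f=K("top");v,u=np.mgrid[:420,:560]
P=np.stack([(u-c["cx"])/f*d,(v-c["cy"])/f*d,d],-1)-np.array(c["t"]);W=P@np.array(c["R"])
H=W[...,2]
m=(W[...,0]>430)&(W[...,0]<680)&(W[...,1]>-80)&(W[...,1]<270)
np.set_printoptions(linewidth=250)
print(H[160:236:3,216:326:4].round(0).astype(int))
base=m&(H>8); 
n,l,st,_=cv2.connectedComponentsWithStats(base.astype(np.uint8)); k=1+np.argmax(st[1:,4])
X=W[l==k]; print(cv2.minAreaRect(X[:,:2].astype(np.float32)),len(X))
w=camera_info("wrist");print(w, -np.array(w["R"]).T@np.array(w["t"]))
go([430,55,330],1.77)
E
```

```text
[[   1    5    1   -2   -1   -5   -1   -3   -1   -4   -1   -6    1   -2    1   -2    2   -1   -1    3   -3   -7    2    1   -2   -2    0    3]
 [   0 1410    4    5    1   -3   -2    0    6    3    0    1   -1    0   -4    2    0   -4    2   -2   -4   11   21   15   -5    2    1    0]
 [  -2    1   -2   -1    1   -4   -3    0    1   -4   -1    2   -1    4   -8   -5   -4   12   16   16   16   14   14   12   -2   -1    0    0]
 [  -1    5   -2   -7    1    2    0    0   -1   -7   -3   -2    3    6    9   16   18   21   13   18   12   12   12   19   -4    4    0    1]
 [   2    2   -5   -2   -1    2   -3   -4    4   -3   -9   14   13   37   37   34   16   18   13   16   14   19   79   38   -2   -4   -5   -2]
 [  -4   -7    0   -4    2    0   -3   -2   12   20   13   12   37   36   37   23    9   21   17   10   37   85   74   80   14   -5    1   -2]
 [  -5   -5   -2    1   19   16   21   11   14   14   16   15   21   11   12   18   13   39   31   29   46   81   83   84   13   -1   -4   -3]
 [   2   12   20   11   15   15   56   19   14   15   15   15   16   18   15   10   17   31   10   
[... 2529 characters left out ...]
-2   -6   -3   -5    1   -6   -7    2    0   -1    0   -1    2   -2   -1   -5   -4    0]]
((554.2982177734375, 99.07151794433594), (198.20289611816406, 305.4515380859375), 14.156588554382324) 5014
{'fov_y': 63.62278255111974, 'cx': 279.01700785976914, 'cy': 205.2068551255001, 'R': array([[ 3.73862223e-01, -9.27484201e-01, -3.08504008e-04],
       [-8.99190670e-01, -3.62538795e-01,  2.44993391e-01],
       [-2.27339344e-01, -9.13163699e-02, -9.69524700e-01]]), 't': array([-600.8677995 ,  -29.52984687,  389.50357594])} [ 286.63829606 -532.43305334  384.68258467]
slide [ 41.94 -49.04 -10.74] twist [  0.    0.  -79.5] pos [ 224.1 -556.6  222.7] yaw 0.383 q6 -0.06 F [-0.2  0.5 -1.1] w 1.003 t 0.7
```

>>> arm_command:
  slide:
    - [5, -5, -5]
    - [10, -10, -10.7]
    - [15, -14, -10.7]
    - [20, -19, -10.7]
    - [25, -24, -10.7]
    - [30, -30, -10.7]
    - [35, -38, -10.7]
    - [40, -45, -10.7]
  twist:
    - [0, 0, -8]
    - [0, 0, -16]
    - [0, 0, -24]
    - [0, 0, -32]
    - [0, 0, -40]
    - [0, 0, -48]
    - [0, 0, -56]
    - [0, 0, -64]
  jaw: [-1, -1, -1, -1, -1, -1, -1, -1]

```text
t: 1.5
eef_pos: [364.3, -206.9, 323.1]
ee_rot: [0.0, 0.73, 0.684, 0.0]
wrist_force: [0.7, 0.4, -0.5]
width: 0.307
```

```bash
python3 - <<'E'
from h import *
go([500,30,330],1.81)
E
```

```text
slide [24.53 12.   -0.69] twist [  0.1   0.  -17.5] pos [ 364.3 -206.9  323.1] yaw 1.505 q6 -0.53 F [ 0.7  0.4 -0.5] w 0.307 t 1.5
```

>>> arm_command:
  slide:
    - [4.2, 2, 0]
    - [8.4, 4, 0]
    - [12.6, 6, 0]
    - [16.8, 8, 0]
    - [21, 10, 0]
    - [24, 12, 0]
    - [24, 12, 0]
    - [24, 12, 0]
  twist:
    - [0, 0, -3]
    - [0, 0, -6]
    - [0, 0, -9]
    - [0, 0, -12]
    - [0, 0, -15]
    - [0, 0, -17]
    - [0, 0, -17]
    - [0, 0, -17]
  jaw: [-1, -1, -1, -1, -1, -1, -1, -1]

```text
t: 2.3
eef_pos: [500.8, 22.5, 322.4]
ee_rot: [-0.0, 0.622, 0.783, -0.0]
wrist_force: [-0.4, 0.1, 0.6]
width: 0.008
```

```bash
python3 - <<'E'
from h import *
go([500,30,330],1.81)
im,d=get_image("wrist");save(im,"w1.png");np.savez("w1.npz",im=im,d=d)
c,f=K("wrist")
for t in ["block","sprung_jaw","backstop","vice","knob_grip","dial_mark"]:
  for r in landmark_of("wrist",t)[:2]:
    u,v=r["centre"][0]*560,r["centre"][1]*420
    z={"block":16,"sprung_jaw":16,"backstop":16,"vice":0,"knob_grip":68,"dial_mark":56}[t]
    print(t,round(r["conf"],2),u,v,world("wrist",u,v,d[int(v),int(u)]).round(1),onz("wrist",u,v,z).round(1))
E
```

```text
slide [ 0.75  0.09 -0.76] twist [-0.1  0.  -0.7] pos [500.8  22.5 322.4] yaw 1.798 q6 -0.25 F [-0.4  0.1  0.6] w 0.008 t 2.3
block 0.95 298.088 133.602 [514.3  74.1  38.2] [515.7  73.5  16. ]
sprung_jaw 0.62 342.104 107.688 [561.2 117.5  38.6] [565.  119.2  16. ]
backstop 0.7 383.376 130.62 [627.1 102.6  17.7] [627.6 102.7  16. ]
vice 0.59 338.296 129.402 [563.4  90.4  40.4] [570.4  90.9   0. ]
knob_grip 0.67 356.776 213.192 [605.3  -2.5  81.8] [609.3  -5.5  68. ]
```

View pics/w1.png

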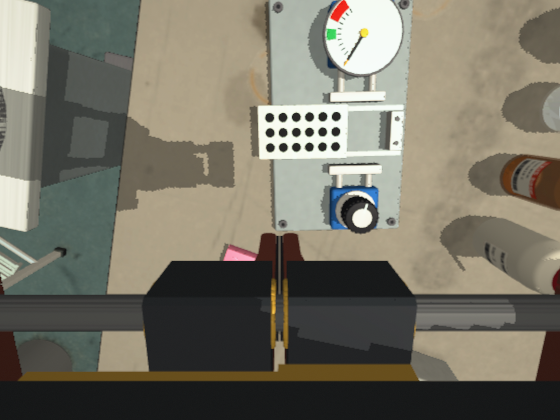

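The wrist view shows the block at (258–348, 105–160), sticking out to the left (vice front). The back stop is at (395,130), the knob at (360,212), and the dial at (364,33) with its green patch at (332,33). Next I'll fit the block's rectangle.

```bash
python3 - <<'E'
from h import *
D=np.load("w1.npz");im,d=D["im"],D["d"]
def rect(mask,z):
    v,u=np.nonzero(mask); P=np.array([onz("wrist",a,b,z)[:2] for a,b in zip(u,v)],np.float32)
    r=cv2.minAreaRect(P);return r,cv2.boxPoints(r).round(1).tolist()
r=silhouettes("wrist","block")
for x in r[:2]:
    print("block",x["conf"],x["extent"]); print(rect(cv2.morphologyEx(x["region"].astype(np.uint8),cv2.MORPH_OPEN,np.ones((5,5))),37))
for t,z in(("backstop",38),("knob_grip",81)):
    for x in silhouettes("wrist",t)[:1]:
        print(t,x["conf"],x["extent"],rect(x["region"],z)[0])
# knob top by depth
v,u=np.mgrid[:420,:560];c,f=K("wrist")
W=(np.stack([(u-c["cx"])/f*d,(v-c["cy"])/f*d,d],-1)-np.array(c["t"]))@np.array(c["R"])
m=(W[...,2]>72)&(W[...,2]<95)&(u>320)&(u<400)&(v>180)&(v<232)
X=W[m];print("knob",m.sum(),cv2.minEnclosingCircle(X[:,:2].astype(np.float32)),X.mean(0))
E
```

```text
block 0.8 [0.4629, 0.2545, 0.1637, 0.1226]Traceback (most recent call last):
  File "<stdin>", line 8, in <module>
  File "<stdin>", line 4, in rect
  File "h.py", line 8, in onz
    c,f=K(n); R=np.array(c["R"]); o=-R.T@np.array(c["t"]); r=R.T@np.array([(u-c["cx"])/f,(v-c["cy"])/f,1]); return o+r*(z-o[2])/r[2]
        ~^^^
  File "h.py", line 4, in K
    c=camera_info(n); f=210/np.tan(np.radians(c["fov_y"])/2); return c,f
ValueError: time passes only in moves, steps and waits
```

```bash
sed -i 's/^def K(n):/from functools import lru_cache\n@lru_cache(None)\ndef K(n):/' h.py; python3 - <<'E'
from h import *
D=np.load("w1.npz");im,d=D["im"],D["d"]
def rect(mask,z):
    v,u=np.nonzero(mask); P=np.array([onz("wrist",a,b,z)[:2] for a,b in zip(u,v)],np.float32)
    r=cv2.minAreaRect(P);return r,cv2.boxPoints(r).round(1).tolist()
for x in silhouettes("wrist","block")[:2]:
    print("block",x["conf"],x["extent"]); print(rect(cv2.morphologyEx(x["region"].astype(np.uint8),cv2.MORPH_OPEN,np.ones((5,5))),37))
for t,z in(("backstop",38),("knob_grip",81)):
    for x in silhouettes("wrist",t)[:1]:
        print(t,x["conf"],x["extent"],rect(x["region"],z)[0])
c,f=K("wrist");v,u=np.mgrid[:420,:560]
W=(np.stack([(u-c["cx"])/f*d,(v-c["cy"])/f*d,d],-1)-np.array(c["t"]))@np.array(c["R"])
m=(W[...,2]>72)&(W[...,2]<95)&(u>320)&(u<400)&(v>180)&(v<232)
X=W[m];print("knob",m.sum(),cv2.minEnclosingCircle(X[:,:2].astype(np.float32)),X.mean(0))
# yellow bands: white/green colours
E
```

```text
block 0.8 [0.4629, 0.2545, 0.1637, 0.1226]
(((520.117431640625, 77.46836853027344), (114.91622924804688, 67.88216400146484), 13.827497482299805), [[456.20001220703125, 96.69999694824219], [472.3999938964844, 30.799999237060547], [584.0, 58.20000076293945], [567.7999877929688, 124.19999694824219]])
block 0.64 [0.4009, 0.5831, 0.06, 0.0393]
(((473.3858337402344, -104.90623474121094), (42.870304107666016, 21.188133239746094), 12.888428688049316), [[450.1000061035156, -99.4000015258789], [454.8999938964844, -120.0], [496.6000061035156, -110.5], [491.8999938964844, -89.80000305175781]])
backstop 0.64 [0.6823, 0.266, 0.0409, 0.0986] ((634.606201171875, 105.48991394042969), (23.80875015258789, 51.88505172729492), 14.021103858947754)
knob_grip 0.6 [0.6113, 0.466, 0.0637, 0.095] ((609.385498046875, -3.3759918212890625), (43.57407760620117, 49.76826858520508), 60.143287658691406)
knob 923 ((613.191162109375, -6.34967041015625), 22.15386390686035) [611.6657758   -4.49727192  81.42400597]
```

```bash
python3 - <<'E'
from h import *
go([436,56.6,24],1.814)
E
```

```text
slide [ 4.84 -5.53 29.89] twist [ 0.  0. -1.] pos [500.7  21.8 322.9] yaw 1.796 q6 -0.25 F [0.3 0.2 0.6] w 0.005 t 2.85
```

>>> arm_command:
  slide:
    - [2.4, -2.7, 3]
    - [4.8, -5.5, 6]
    - [4.8, -5.5, 11]
    - [4.8, -5.5, 16]
    - [4.8, -5.5, 21]
    - [4.8, -5.5, 25]
    - [4.8, -5.5, 28]
    - [4.8, -5.5, 29]
  twist:
    - [0, 0, -1]
    - [0, 0, -1]
    - [0, 0, -1]
    - [0, 0, -1]
    - [0, 0, -1]
    - [0, 0, -1]
    - [0, 0, -1]
    - [0, 0, -1]
  jaw: [-1, -1, -1, -1, -1, -1, -1, -1]

```text
t: 3.65
eef_pos: [434.0, 56.4, 29.0]
ee_rot: [-0.002, 0.616, 0.788, -0.002]
wrist_force: [-0.5, -0.2, -0.7]
width: 0.01
```

```bash
python3 - <<'E'
from h import *
go([436,56.6,24],1.814)
im,d=get_image("wrist");save(cv2.resize(im[100:380,100:520],None,fx=1.5,fy=1.5),"w2.png")
E
```

```text
slide [-0.03  0.2   0.5 ] twist [-0.3 -0.1 -0. ] pos [434.   56.4  29. ] yaw 1.814 q6 -0.19 F [-0.5 -0.2 -0.7] w 0.01 t 3.65
```

View pics/w2.png

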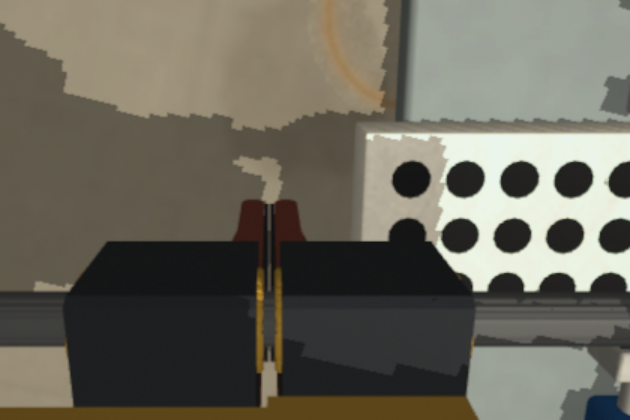

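Fingers are shut in front of the block's front end (edge at crop column 360), level with its middle. I'll lower and advance.

>>> arm_command:
  slide:
    - [0, 0, 0.5]
    - [0, 0.5, 0.5]
    - [0, 1, 0.5]
    - [0, 1.4, 0.5]
    - [0, 1.6, 0.5]
    - [0, 1.8, 0.5]
    - [0, 2.0, 0.5]
    - [0, 2.2, 0.5]
  twist:
    - [0, 0, 0]
    - [0, 0, 0]
    - [0, 0, 0]
    - [0, 0, 0]
    - [0, 0, 0]
    - [0, 0, 0]
    - [0, 0, 0]
    - [0, 0, 0]
  jaw: [-1, -1, -1, -1, -1, -1, -1, -1]

```text
t: 4.5
eef_pos: [457.1, 61.6, 27.9]
ee_rot: [-0.001, 0.616, 0.788, -0.001]
wrist_force: [-4.8, -0.7, 4.1]
width: 0.004
```

>>> arm_command:
  slide:
    - [0, 0.2, 0]
    - [0, 0.4, 0]
    - [0, 0.6, 0]
    - [0, 0.8, 0]
    - [0, 1.0, 0]
    - [0, 1.2, 0]
    - [0, 1.4, 0]
    - [0, 1.6, 0]
  twist:
    - [0, 0, 0]
    - [0, 0, 0]
    - [0, 0, 0]
    - [0, 0, 0]
    - [0, 0, 0]
    - [0, 0, 0]
    - [0, 0, 0]
    - [0, 0, 0]
  jaw: [-1, -1, -1, -1, -1, -1, -1, -1]

```text
t: 5.3
eef_pos: [472.6, 65.5, 27.9]
ee_rot: [-0.001, 0.616, 0.788, -0.001]
wrist_force: [-6.3, -1.4, 3.6]
width: 0.005
```

>>> arm_command:
  slide:
    - [0, 0.2, 0]
    - [0, 0.4, 0]
    - [0, 0.6, 0]
    - [0, 0.8, 0]
    - [0, 1.0, 0]
    - [0, 1.2, 0]
    - [0, 1.4, 0]
    - [0, 1.6, 0]
  twist:
    - [0, 0, 0]
    - [0, 0, 0]
    - [0, 0, 0]
    - [0, 0, 0]
    - [0, 0, 0]
    - [0, 0, 0]
    - [0, 0, 0]
    - [0, 0, 0]
  jaw: [-1, -1, -1, -1, -1, -1, -1, -1]

```text
t: 6.1
eef_pos: [488.1, 69.3, 28.0]
ee_rot: [-0.001, 0.616, 0.788, -0.001]
wrist_force: [-4.9, -1.3, 4.7]
width: 0.006
```

```bash
python3 - <<'E'
from h import *
go([500,72,28],1.814)
im,d=get_image("wrist");save(cv2.resize(im[60:340,140:560],None,fx=1.5,fy=1.5),"w3.png")
E
```

```text
slide [-0.03  1.22 -0.  ] twist [-0.1  0.  -0. ] pos [488.1  69.3  28. ] yaw 1.814 q6 -0.17 F [-4.9 -1.3  4.7] w 0.006 t 6.1
```

View pics/w3.png

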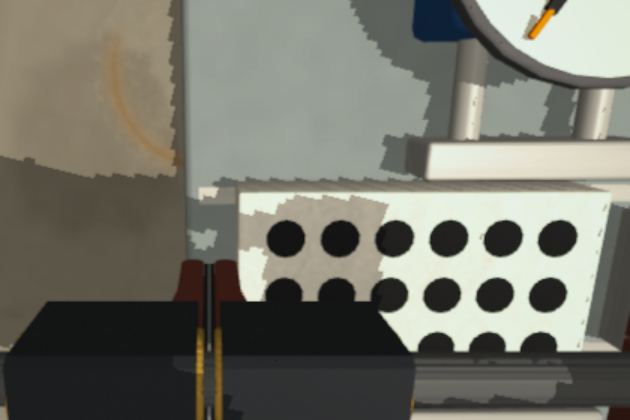

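The block is being pushed straight, its back end at crop column 608 and the jaws still clear of it. I'll continue in finer steps.

>>> arm_command:
  slide:
    - [0, 0.1, 0]
    - [0, 0.2, 0]
    - [0, 0.3, 0]
    - [0, 0.4, 0]
    - [0, 0.5, 0]
    - [0, 0.6, 0]
    - [0, 0.7, 0]
  twist:
    - [0, 0, 0]
    - [0, 0, 0]
    - [0, 0, 0]
    - [0, 0, 0]
    - [0, 0, 0]
    - [0, 0, 0]
    - [0, 0, 0]
  jaw: [-1, -1, -1, -1, -1, -1, -1]

```text
t: 6.85
eef_pos: [495.0, 71.1, 27.9]
ee_rot: [-0.0, 0.616, 0.788, -0.001]
wrist_force: [-6.6, -1.0, 3.7]
width: 0.004
```

>>> arm_command:
  slide:
    - [0, 0.05, 0]
    - [0, 0.1, 0]
    - [0, 0.15, 0]
    - [0, 0.2, 0]
  twist:
    - [0, 0, 0]
    - [0, 0, 0]
    - [0, 0, 0]
    - [0, 0, 0]
  jaw: [-1, -1, -1, -1]

```text
t: 7.25
eef_pos: [496.9, 71.5, 27.9]
ee_rot: [-0.0, 0.616, 0.788, -0.001]
wrist_force: [-5.9, -1.0, 4.2]
width: 0.006
```

>>> arm_command:
  slide:
    - [0, 0.05, 0]
    - [0, 0.1, 0]
    - [0, 0.1, 0]
  twist:
    - [0, 0, 0]
    - [0, 0, 0]
    - [0, 0, 0]
  jaw: [-1, -1, -1]

```text
t: 7.55
eef_pos: [498.0, 71.8, 27.9]
ee_rot: [-0.0, 0.616, 0.788, -0.001]
wrist_force: [-5.7, -1.7, 4.3]
width: 0.005
```

>>> arm_command:
  slide:
    - [0, 0.05, 0]
    - [0, 0.1, 0]
    - [0, 0.1, 0]
  twist:
    - [0, 0, 0]
    - [0, 0, 0]
    - [0, 0, 0]
  jaw: [-1, -1, -1]

```text
t: 7.85
eef_pos: [498.9, 72.0, 27.9]
ee_rot: [-0.0, 0.616, 0.788, -0.001]
wrist_force: [-4.5, -0.3, 4.2]
width: 0.005
```

>>> arm_command:
  slide:
    - [0, 0.05, 0]
    - [0, 0.1, 0]
    - [0, 0.1, 0]
  twist:
    - [0, 0, 0]
    - [0, 0, 0]
    - [0, 0, 0]
  jaw: [-1, -1, -1]

```text
t: 8.15
eef_pos: [499.9, 72.3, 27.9]
ee_rot: [-0.0, 0.616, 0.788, -0.001]
wrist_force: [-5.2, -0.7, 5.1]
width: 0.001
```

>>> arm_command:
  slide:
    - [0, 0.05, 0]
    - [0, 0.1, 0]
    - [0, 0.1, 0]
  twist:
    - [0, 0, 0]
    - [0, 0, 0]
    - [0, 0, 0]
  jaw: [-1, -1, -1]

```text
t: 8.45
eef_pos: [500.9, 72.5, 27.9]
ee_rot: [-0.0, 0.616, 0.788, -0.001]
wrist_force: [-4.7, -1.8, 5.0]
width: 0.007
```

```bash
python3 - <<'E'
from h import *
go([500,72,28],1.814)
im,d=get_image("wrist");save(cv2.resize(im[60:340,140:560],None,fx=1.5,fy=1.5),"w4.png")
E
```

```text
slide [-0.03 -0.09 -0.01] twist [-0.1  0.  -0. ] pos [500.9  72.5  27.9] yaw 1.814 q6 -0.17 F [-4.7 -1.8  5. ] w 0.007 t 8.45
```

View pics/w4.png

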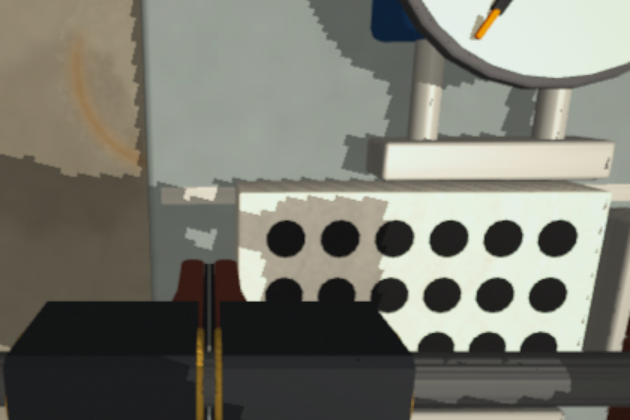

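By the jaw's 70 mm as a scale, the block's back end is still about 8 mm short. I'll continue.

>>> arm_command:
  slide:
    - [0, 0.1, 0]
    - [0, 0.2, 0]
    - [0, 0.3, 0]
    - [0, 0.4, 0]
  twist:
    - [0, 0, 0]
    - [0, 0, 0]
    - [0, 0, 0]
    - [0, 0, 0]
  jaw: [-1, -1, -1, -1]

```text
t: 8.9
eef_pos: [504.7, 73.5, 27.9]
ee_rot: [-0.0, 0.616, 0.788, -0.001]
wrist_force: [-6.4, -1.5, 4.8]
width: 0.005
```

>>> arm_command:
  slide:
    - [0, 0.05, 0]
    - [0, 0.1, 0]
    - [0, 0.1, 0]
  twist:
    - [0, 0, 0]
    - [0, 0, 0]
    - [0, 0, 0]
  jaw: [-1, -1, -1]

```text
t: 9.2
eef_pos: [505.8, 73.7, 27.9]
ee_rot: [-0.0, 0.616, 0.788, -0.001]
wrist_force: [-4.3, -0.3, 3.8]
width: 0.003
```

>>> arm_command:
  slide:
    - [0, 0.05, 0]
    - [0, 0.1, 0]
    - [0, 0.1, 0]
  twist:
    - [0, 0, 0]
    - [0, 0, 0]
    - [0, 0, 0]
  jaw: [-1, -1, -1]

```text
t: 9.5
eef_pos: [506.7, 74.0, 27.9]
ee_rot: [-0.0, 0.616, 0.788, -0.001]
wrist_force: [-4.8, -1.6, 3.5]
width: 0.006
```

>>> arm_command:
  slide:
    - [0, 0.05, 0]
    - [0, 0.1, 0]
    - [0, 0.1, 0]
  twist:
    - [0, 0, 0]
    - [0, 0, 0]
    - [0, 0, 0]
  jaw: [-1, -1, -1]

```text
t: 9.8
eef_pos: [507.7, 74.2, 27.9]
ee_rot: [-0.0, 0.616, 0.788, -0.001]
wrist_force: [-4.7, -1.7, 4.2]
width: 0.005
```

>>> arm_command:
  slide:
    - [0, 0.05, 0]
    - [0, 0.1, 0]
    - [0, 0.1, 0]
  twist:
    - [0, 0, 0]
    - [0, 0, 0]
    - [0, 0, 0]
  jaw: [-1, -1, -1]

```text
t: 10.1
eef_pos: [507.9, 74.2, 27.9]
ee_rot: [-0.001, 0.616, 0.788, -0.001]
wrist_force: [-8.2, -2.2, 7.0]
width: -0.001
```

>>> arm_command:
  slide:
    - [0, 0.05, 0]
    - [0, 0.1, 0]
    - [0, 0.1, 0]
  twist:
    - [0, 0, 0]
    - [0, 0, 0]
    - [0, 0, 0]
  jaw: [-1, -1, -1]

```text
t: 10.4
eef_pos: [507.9, 74.3, 27.9]
ee_rot: [-0.002, 0.616, 0.788, -0.002]
wrist_force: [-13.5, -2.6, 9.3]
width: 0.008
```

```bash
python3 - <<'E'
from h import *
go([500,72,28],1.814)
im,d=get_image("wrist");save(cv2.resize(im[60:340,140:560],None,fx=1.5,fy=1.5),"w5.png")
E
```

```text
slide [-0.03 -0.82 -0.  ] twist [-0.3 -0.  -0. ] pos [507.9  74.3  27.9] yaw 1.814 q6 -0.16 F [-13.5  -2.6   9.3] w 0.008 t 10.4
```

View pics/w5.png

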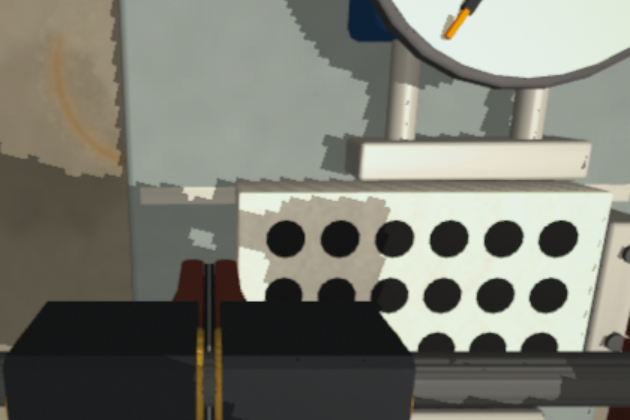

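Block home: motion stopped at 507.9 and the force rose to 14 N, with the back end touching the stop at crop column 605. The pointer is still at rest. I'll retreat up, then rotate for the knob.

>>> arm_command:
  slide:
    - [0, -1.5, 0]
    - [0, -3, 0]
    - [0, -4, 0]
    - [0, -4, -5]
    - [0, -4, -10]
    - [0, -4, -15]
    - [0, -4, -20]
    - [0, -4, -24]
  twist:
    - [0, 0, 0]
    - [0, 0, 0]
    - [0, 0, 0]
    - [0, 0, 0]
    - [0, 0, -8]
    - [0, 0, -16]
    - [0, 0, -24]
    - [0, 0, -32]
  jaw: [-1, -1, -1, -1, -1, -1, 0, 1]

```text
t: 11.25
eef_pos: [471.6, 65.3, 271.2]
ee_rot: [0.002, 0.372, 0.928, 0.001]
wrist_force: [0.3, -0.5, 0.4]
width: 0.148
```

```bash
python3 - <<'E'
from h import *
go([610,-6,250],-2.43)
E
```

```text
slide [-14.92   4.41   2.17] twist [  0.    0.2 -84.5] pos [471.6  65.3 271.2] yaw 2.378 q6 -0.74 F [ 0.3 -0.5  0.4] w 0.148 t 11.25
```

>>> arm_command:
  slide:
    - [-2, 0.6, 0]
    - [-4, 1.2, 0]
    - [-6, 1.8, 1]
    - [-8, 2.4, 2]
    - [-10, 3, 2]
    - [-12, 3.5, 2]
    - [-14, 4, 2]
    - [-15, 4.4, 2]
  twist:
    - [0, 0, -8]
    - [0, 0, -16]
    - [0, 0, -24]
    - [0, 0, -32]
    - [0, 0, -40]
    - [0, 0, -48]
    - [0, 0, -56]
    - [0, 0, -64]
  jaw: [1, 1, 1, 1, 1, 1, 1, 1]

```text
t: 12.05
eef_pos: [610.9, -8.4, 246.9]
ee_rot: [-0.0, -0.175, 0.984, -0.0]
wrist_force: [1.0, -0.3, -1.0]
width: 0.88
```

>>> arm_command:
  slide:
    - [0, 0, 0]
    - [0, 0, 0]
    - [0, 0, 0]
    - [0, 0, 0]
  twist:
    - [0, 0, -8]
    - [0, 0, -16]
    - [0, 0, -20]
    - [0, 0, -20]
  jaw: [1, 1, 1, 1]

```text
t: 12.45
eef_pos: [609.9, -7.5, 247.5]
ee_rot: [0.0, -0.342, 0.94, 0.0]
wrist_force: [-0.2, 0.4, 0.3]
width: 1.001
```

```bash
python3 - <<'E'
from h import *
im,d=get_image("wrist");save(im,"w6.png")
c,f=K("wrist");v,u=np.mgrid[:420,:560]
W=(np.stack([(u-c["cx"])/f*d,(v-c["cy"])/f*d,d],-1)-np.array(c["t"]))@np.array(c["R"])
m=(W[...,2]>74)&(W[...,2]<90)&(np.hypot(W[...,0]-610,W[...,1]+6)<35)&(d>0)
X=W[m];print("knob",m.sum(),cv2.minEnclosingCircle(X[:,:2].astype(np.float32)),X.mean(0),np.median(X,0))
for r in landmark_of("wrist","knob_grip")[:2]:
    u,v=r["centre"][0]*560,r["centre"][1]*420;print(r["conf"],u,v,onz("wrist",u,v,68))
go([610,-6,250],-2.43)
im,d=get_image("top");save(im[130:280,180:380],"t2.png")
c,f=K("top");v,u=np.mgrid[:420,:560]
E
```

```text
knob 1434 ((612.409912109375, -4.554066181182861), 22.040220260620117) [611.66825723  -5.20428548  81.01262627] [611.56267179  -5.2681491   81.20396786]
0.58 280.504 191.52 [613.67747069  -3.5381462   68.        ]
0.44 340.984 249.396 [620.73992894  87.23683866  68.        ]
slide [-0.11  0.1  -0.24] twist [-0.  0. -1.] pos [609.8  -7.5 247.6] yaw -2.447 q6 -2.33 F [-0.1 -0.2 -0.1] w 0.995 t 12.55
```

View pics/w6.png

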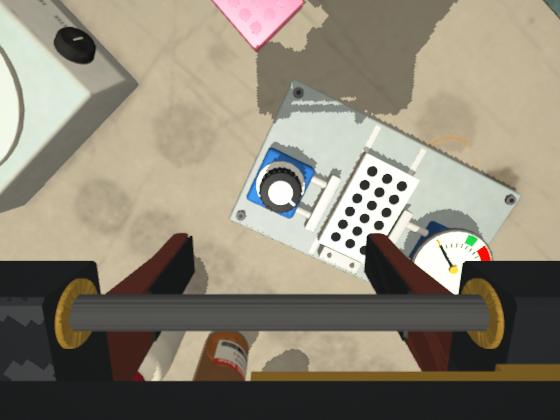

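Knob fits (612,-5) from two opposite camera yaws (height 81, radius 22: consistent). The block sits against the stop, at picture (330,258). The pointer at (440,240) is at rest, with green at (471,240) beyond. I'll descend on the knob.

```bash
python3 - <<'E'
from h import *
go([612,-5,51],-2.447)
E
```

```text
slide [-0.33  0.05 19.67] twist [-0.  0.  0.] pos [609.8  -7.5 247.7] yaw -2.447 q6 -2.33 F [-1.1  0.4 -0. ] w 0.999 t 12.6
```

>>> arm_command:
  slide:
    - [-0.3, 0, 4]
    - [-0.3, 0, 8]
    - [-0.3, 0, 12]
    - [-0.3, 0, 15]
    - [-0.3, 0, 17]
    - [-0.3, 0, 18.5]
    - [-0.3, 0, 19.3]
    - [-0.3, 0, 19.3]
  twist:
    - [0, 0, 0]
    - [0, 0, 0]
    - [0, 0, 0]
    - [0, 0, 0]
    - [0, 0, 0]
    - [0, 0, 0]
    - [0, 0, 0]
    - [0, 0, 0]
  jaw: [1, 1, 1, 1, 1, 1, 1, 1]

```text
t: 13.4
eef_pos: [611.7, -5.5, 54.0]
ee_rot: [-0.001, -0.341, 0.94, 0.0]
wrist_force: [-0.2, -0.5, -0.1]
width: 0.999
```

```bash
python3 - <<'E'
from h import *
go([612,-5,51],-2.447)
E
```

```text
slide [-0.06  0.02  0.3 ] twist [ 0.  -0.   0.1] pos [611.7  -5.5  54. ] yaw -2.445 q6 -2.33 F [-0.2 -0.5 -0.1] w 0.999 t 13.4
```

>>> arm_command:
  slide:
    - [0, 0, 0.2]
    - [0, 0, 0.2]
    - [0, 0, 0.2]
    - [0, 0, 0.2]
    - [0, 0, 0.2]
    - [0, 0, 0.2]
    - [0, 0, 0.2]
    - [0, 0, 0.2]
  twist:
    - [0, 0, 0]
    - [0, 0, 0]
    - [0, 0, 0]
    - [0, 0, 0]
    - [0, 0, 0]
    - [0, 0, 0]
    - [0, 0, 0]
    - [0, 0, 0]
  jaw: [-1, -1, -1, -1, -1, -1, -1, -1]
  force: 40

```text
t: 14.2
eef_pos: [611.5, -4.8, 52.9]
ee_rot: [-0.0, -0.342, 0.94, 0.001]
wrist_force: [-4.4, 3.1, 2.8]
width: 0.472
```

>>> arm_command:
  slide:
    - [0, 0, 0]
    - [0, 0, 0]
    - [0, 0, 0]
    - [0, 0, 0]
    - [0, 0, 0]
    - [0, 0, 0]
    - [0, 0, 0]
  twist:
    - [0, 0, 5]
    - [0, 0, 10]
    - [0, 0, 15]
    - [0, 0, 20]
    - [0, 0, 25]
    - [0, 0, 30]
    - [0, 0, 30]
  jaw: [-1, -1, -1, -1, -1, -1, -1]
  force: 40

```text
t: 14.9
eef_pos: [611.4, -4.6, 52.9]
ee_rot: [-0.001, -0.086, 0.996, 0.001]
wrist_force: [-4.9, 5.2, 3.3]
width: 0.472
```

```bash
python3 - <<'E'
from h import *
go([612,-5,51]); print(sense()["torque"])
im,d=get_image("wrist");a=im
im,d=get_image("top");b=cv2.resize(im[140:250,190:340],None,fx=3.7,fy=3.7,interpolation=cv2.INTER_CUBIC)[:420]
save(cv2.resize(np.hstack([a,b[:,:555]]),None,fx=.71,fy=.71),"c1.png")
E
```

```text
slide [-0.05 -0.05  0.19] twist [ 0.1 -0.1 -0. ] pos [611.4  -4.6  52.9] yaw -2.97 q6 -1.81 F [-4.9  5.2  3.3] w 0.472 t 14.9
[ 0.76439237  0.5974272  -0.24715305]Traceback (most recent call last):
  File "<stdin>", line 5, in <module>
    return _nx.concatenate(arrs, 1, dtype=dtype, casting=casting)
           ~~~~~~~~~~~~~~~^^^^^^^^^^^^^^^^^^^^^^^^^^^^^^^^^^^^^^^
ValueError: all the input array dimensions except for the concatenation axis must match exactly, but along dimension 0, the array at index 0 has size 420 and the array at index 1 has size 407
```

```bash
cat >> h.py <<'E'
def gauge(n,im,ZT=60):
    h=cv2.cvtColor(np.ascontiguousarray(im),cv2.COLOR_RGB2HSV).astype(int); H,S,V=h[...,0],h[...,1],h[...,2]
    c,f=K(n); R=np.array(c["R"]); o=-R.T@np.array(c["t"])
    v,u=np.mgrid[:420,:560]; r=np.stack([(u-c["cx"])/f,(v-c["cy"])/f,np.ones(u.shape)],-1)@R
    W=o+r*((ZT-o[2])/r[...,2])[...,None]
    near=np.hypot(W[...,0]-535,W[...,1]-192)<75   # rough dial place
    out={}
    for k,m in dict(green=(H>45)&(H<90)&(S>110)&(V>60),red=((H<6)|(H>172))&(S>150)&(V>90),yellow=(H>=21)&(H<36)&(S>130)&(V>120),orange=(H>=8)&(H<21)&(S>150)&(V>100),dark=(V<60)).items():
        m=m&near; out[k]=(int(m.sum()),W[m][:,:2].mean(0).round(1) if m.any() else None,(round(float(u[m].mean()),1),round(float(v[m].mean()),1)) if m.any() else None)
    return out
def ang(g):
    a=lambda k:np.arctan2(*(g[k][1]-g["yellow"][1])[::-1])
    w=lambda x:(x+np.pi)%(2*np.pi)-np.pi
    return {k:round(float(1+w(a("green")-a(k))),3) for k in("orange","red","dark") if g[k][1] is not None}
E
python3 - <<'E'
from h import *
for n in("wrist","top"):
    im,d=get_image(n);np.savez("g_%s.npz"%n,im=im)
    try:
        g=gauge(n,im);print(n,g);print(ang(g))
    except Exception as e:print(e)
im=np.load("d0.npz")["im"];g=gauge("top",im);print(g);print(ang(g))
E
```

```text
wrist {'green': (0, None, None), 'red': (0, None, None), 'yellow': (0, None, None), 'orange': (0, None, None), 'dark': (0, None, None)}
{}
top {'green': (6, array([519.8, 194.3]), (240.0, 206.5)), 'red': (14, array([522.9, 220.5]), (231.8, 205.4)), 'yellow': (4, array([555.1, 203.5]), (237.5, 195.5)), 'orange': (0, None, None), 'dark': (12, array([516.8, 193.6]), (240.2, 207.4))}
{'red': 1.741, 'dark': 1.002}
{'green': (6, array([519.8, 194.3]), (240.0, 206.5)), 'red': (14, array([522.9, 220.5]), (231.8, 205.4)), 'yellow': (4, array([555.1, 203.5]), (237.5, 195.5)), 'orange': (0, None, None), 'dark': (11, array([516.4, 196.4]), (239.3, 207.5))}
{'red': 1.741, 'dark': 1.074}
```

```bash
cat >> h.py <<'E'
def pointer(n,im,piv,Z=58,r=np.arange(9,27,1.0)):
    """dark pointer angle as gauge value: polar scan of the dial face"""
    g=cv2.cvtColor(np.ascontiguousarray(im),cv2.COLOR_RGB2GRAY).astype(np.float32)
    c,f=K(n);R=np.array(c["R"]);t=np.array(c["t"])
    q=np.arange(-.6,2.2,.02); th=np.pi+.243+(1-q)
    X=np.stack([piv[0]+np.cos(th)[:,None]*r,piv[1]+np.sin(th)[:,None]*r,np.full((len(q),len(r)),Z)],-1)@R.T+t
    m=np.stack([X[...,0]/X[...,2]*f+c["cx"],X[...,1]/X[...,2]*f+c["cy"]],-1).astype(np.float32)
    s=cv2.remap(g,m[...,0],m[...,1],cv2.INTER_CUBIC).mean(1); w=np.clip(np.median(s)-s-.3*(np.median(s)-s.min()),0,None)
    k=np.argmin(s);sel=abs(q-q[k])<.3; return round(float((w*q)[sel].sum()/w[sel].sum()),3),s[::7].round(0)
E
python3 - <<'E'
from h import *
for nm,n in(("d0.npz","top"),("g_top.npz","top")):
    im=np.load(nm)["im"];print(pointer(n,im,(555.1,203.5)))
E
```

```text
(-0.085, array([236., 225., 209., 154., 126., 204., 231., 230., 234., 232., 231.,
       228., 230., 229., 230., 228., 233., 227., 231., 233.],
      dtype=float32))
(-0.085, array([232., 221., 205., 149., 122., 198., 226., 225., 230., 228., 227.,
       224., 226., 225., 226., 224., 228., 223., 227., 230.],
      dtype=float32))
```

The top camera reads the pointer well: rest is -0.085, a small bias. I'll continue turning, 30° per check.

>>> arm_command:
  slide:
    - [0, 0, 0]
    - [0, 0, 0]
    - [0, 0, 0]
    - [0, 0, 0]
    - [0, 0, 0]
    - [0, 0, 0]
    - [0, 0, 0]
  twist:
    - [0, 0, 5]
    - [0, 0, 10]
    - [0, 0, 15]
    - [0, 0, 20]
    - [0, 0, 25]
    - [0, 0, 30]
    - [0, 0, 30]
  jaw: [-1, -1, -1, -1, -1, -1, -1]

```text
t: 15.8
eef_pos: [611.5, -4.3, 52.9]
ee_rot: [-0.001, 0.175, 0.985, 0.001]
wrist_force: [-4.7, 6.0, 3.1]
width: 0.475
```

```bash
cat > look.py <<'E'
from h import *
im,d=get_image("top");np.savez("g_top.npz",im=im,d=d);print(pointer("top",im,(555.1,203.5)));go([612,-5,51]);print(sense()["torque"])
E
python3 look.py
```

```text
(-0.085, array([232., 221., 205., 149., 122., 198., 226., 225., 230., 228., 227.,
       224., 226., 225., 226., 224., 229., 223., 227., 229.],
      dtype=float32))
slide [-0.07 -0.05  0.19] twist [ 0.1 -0.1 -0. ] pos [611.5  -4.3  52.9] yaw 2.791 q6 -1.28 F [-4.6  4.6  2.9] w 0.475 t 15.85
[ 0.88319315  0.62811834 -0.2374741 ]
```

>>> arm_command:
  slide:
    - [0, 0, 0]
    - [0, 0, 0]
    - [0, 0, 0]
    - [0, 0, 0]
    - [0, 0, 0]
    - [0, 0, 0]
    - [0, 0, 0]
  twist:
    - [0, 0, 5]
    - [0, 0, 10]
    - [0, 0, 15]
    - [0, 0, 20]
    - [0, 0, 25]
    - [0, 0, 30]
    - [0, 0, 30]
  jaw: [-1, -1, -1, -1, -1, -1, -1]

```text
t: 16.55
eef_pos: [611.6, -4.1, 52.9]
ee_rot: [-0.001, 0.424, 0.906, 0.001]
wrist_force: [-4.1, 5.3, 2.8]
width: 0.471
```

```bash
python3 look.py
```

```text
(0.212, array([229., 229., 230., 225., 204., 162., 119., 190., 226., 228., 227.,
       224., 226., 225., 226., 224., 229., 223., 227., 229.],
      dtype=float32))
slide [-0.09 -0.03  0.19] twist [ 0.  -0.1 -0. ] pos [611.6  -4.2  52.9] yaw 2.268 q6 -0.76 F [-3.5  5.8  3.5] w 0.469 t 16.6
[ 0.96526473  0.56832021 -0.23502685]
```

>>> arm_command:
  slide:
    - [0, 0, 0]
    - [0, 0, 0]
    - [0, 0, 0]
    - [0, 0, 0]
    - [0, 0, 0]
  twist:
    - [0, 0, 5]
    - [0, 0, 10]
    - [0, 0, 15]
    - [0, 0, 20]
    - [0, 0, 20]
  jaw: [-1, -1, -1, -1, -1]

```text
t: 17.1
eef_pos: [611.8, -4.0, 52.9]
ee_rot: [-0.001, 0.575, 0.818, 0.001]
wrist_force: [-3.1, 5.8, 2.3]
width: 0.466
```

```bash
python3 look.py
```

```text
(0.662, array([229., 229., 229., 230., 227., 231., 225., 212., 174., 118., 173.,
       215., 225., 226., 226., 224., 228., 223., 227., 229.],
      dtype=float32))
slide [-0.1  -0.01  0.19] twist [ 0.  -0.1 -0. ] pos [611.8  -4.   52.9] yaw 1.919 q6 -0.41 F [-3.   6.3  2.7] w 0.473 t 17.15
[ 1.00203168  0.3840249  -0.09517025]
```

>>> arm_command:
  slide:
    - [0, 0, 0]
    - [0, 0, 0]
    - [0, 0, 0]
    - [0, 0, 0]
  twist:
    - [0, 0, 4]
    - [0, 0, 8]
    - [0, 0, 12]
    - [0, 0, 12]
  jaw: [-1, -1, -1, -1]

```text
t: 17.55
eef_pos: [611.9, -4.0, 52.9]
ee_rot: [-0.001, 0.657, 0.754, 0.001]
wrist_force: [-2.4, 5.3, 3.9]
width: 0.467
```

```bash
python3 look.py
```

```text
(0.956, array([229., 229., 229., 230., 226., 230., 227., 224., 226., 217., 176.,
       123., 161., 207., 223., 224., 229., 223., 227., 229.],
      dtype=float32))
slide [-0.1  -0.    0.19] twist [ 0.  -0.1 -0. ] pos [611.9  -4.   52.9] yaw 1.71 q6 -0.2 F [-2.3  5.6  2. ] w 0.471 t 17.6
[ 0.9083738   0.34977954 -0.11399717]
```

>>> arm_command:
  slide:
    - [0, 0, 0]
    - [0, 0, 0]
    - [0, 0, 0]
    - [0, 0, 0]
    - [0, 0, 0]
    - [0, 0, 0]
    - [0, 0, 0]
    - [0, 0, 0]
  twist:
    - [0, 0, 0]
    - [0, 0, 0]
    - [0, 0, 0]
    - [0, 0, 0]
    - [0, 0, 0]
    - [0, 0, 0]
    - [0, 0, 0]
    - [0, 0, 0]
  jaw: [-1, -1, 0.5, 0.8, 1, 1, 1, 1]

```text
t: 18.4
eef_pos: [612.1, -5.7, 52.7]
ee_rot: [0.0, 0.657, 0.754, -0.0]
wrist_force: [-0.7, 0.4, 0.1]
width: 0.977
```

>>> arm_command:
  slide:
    - [0, 0, -1]
    - [0, 0, -3]
    - [0, 0, -6]
    - [0, -3, -10]
    - [0, -6, -14]
    - [0, -9, -18]
    - [0, -9, -22]
    - [0, -9, -22]
  twist:
    - [0, 0, 0]
    - [0, 0, 0]
    - [0, 0, 0]
    - [0, 0, 0]
    - [0, 0, 0]
    - [0, 0, 0]
    - [0, 0, 0]
    - [0, 0, 0]
  jaw: [1, 1, 1, 1, 1, 1, 1, 1]

```text
t: 19.2
eef_pos: [523.6, -18.2, 281.4]
ee_rot: [0.005, 0.657, 0.754, 0.004]
wrist_force: [0.2, 0.8, 0.6]
width: 0.999
```

```bash
python3 look.py; python3 - <<'E'
from h import *
im,d=get_image("wrist");save(im,"w7.png")
g=gauge("wrist",im);print(g)
try: print(ang(g), pointer("wrist",im,g["yellow"][1],Z=60))
except Exception as e: print(e)
E
```

```text
(0.945, array([229., 229., 229., 230., 227., 230., 227., 224., 226., 217., 176.,
       129., 172., 215., 225., 224., 229., 223., 228., 229.],
      dtype=float32))
slide [ 0.13  8.75 22.74] twist [0.5 0.1 0. ] pos [523.6 -18.1 277.7] yaw 1.709 q6 -0.24 F [ 1.  -1.2 -0.7] w 0.998 t 19.25
[ 0.0320741  -0.134453    0.00538427]
{'green': (0, None, None), 'red': (0, None, None), 'yellow': (0, None, None), 'orange': (0, None, None), 'dark': (15, array([535.7, 159.7]), (314.5, 7.7))}
unsupported operand type(s) for -: 'NoneType' and 'NoneType'
```

View pics/w7.png

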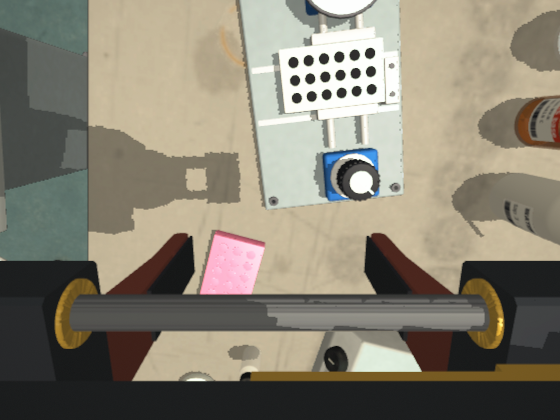

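The block is clamped between both jaws and touching the stop (388,80), but the dial is just out of view. I'll shift left to read it.

>>> arm_command:
  slide:
    - [4, 0, 0]
    - [8, 0, 0]
    - [11, 0, 0]
    - [11, 0, 0]
    - [11, 0, 0]
  twist:
    - [0, 0, 0]
    - [0, 0, 0]
    - [0, 0, 0]
    - [0, 0, 0]
    - [0, 0, 0]
  jaw: [1, 1, 1, 1, 1]

```text
t: 19.8
eef_pos: [507.5, 91.2, 271.0]
ee_rot: [-0.001, 0.656, 0.755, -0.001]
wrist_force: [0.9, -0.1, 0.4]
width: 1.003
```

```bash
python3 - <<'E'
from h import *
im,d=get_image("wrist")
g=gauge("wrist",im);print(g)
try: print(ang(g), pointer("wrist",im,g["yellow"][1],Z=60)[0])
except Exception as e: print(e)
save(cv2.resize(im[0:240,180:500],None,fx=2.5,fy=2.5,interpolation=cv2.INTER_CUBIC),"w8.png")
# block vs backstop gap
for x in silhouettes("wrist","block")[:1]:
    v,u=np.nonzero(cv2.morphologyEx(x["region"].astype(np.uint8),cv2.MORPH_OPEN,np.ones((5,5))));print(cv2.minAreaRect(np.array([onz("wrist",a,b,37)[:2] for a,b in zip(u,v)],np.float32)))
E
```

```text
{'green': (74, array([523. , 192.9]), (307.0, 86.5)), 'red': (210, array([526.1, 218.4]), (313.9, 61.1)), 'yellow': (76, array([553.2, 200.8]), (336.9, 82.9)), 'orange': (4, array([534., 195.]), (317.8, 86.0)), 'dark': (85, array([552.2, 124.4]), (323.4, 155.7))}
{'orange': 0.962, 'red': 1.832, 'dark': -0.302} 0.963
((570.45703125, 101.86762237548828), (114.8044662475586, 70.65323638916016), 14.3038330078125)
```

View pics/w8.png

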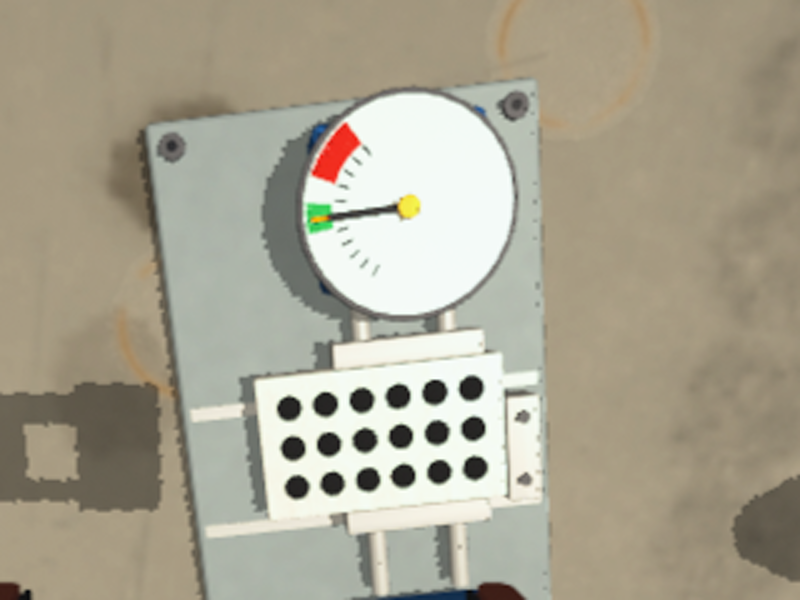

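The pointer sits in the green band at about 0.96 (wrist and top cameras agree within bias). A thin line shows between the block and the stop at crop column 505, so I'll measure it.

```bash
python3 - <<'E'
from h import *
im,d=get_image("wrist");np.savez("w9.npz",im=im,d=d)
g=cv2.cvtColor(np.ascontiguousarray(im),cv2.COLOR_RGB2GRAY).astype(np.float32)
c,f=K("wrist");R=np.array(c["R"]);t=np.array(c["t"])
vx=np.array([.9707,.2402]);vy=np.array([-.2402,.9707])
o=np.array([570.5,101.9])
def prof(s,l,z):
    p=o+s[:,None,None]*vx+l[None,:,None]*vy
    X=np.concatenate([p,np.full(p.shape[:2]+(1,),z)],-1)@R.T+t
    return cv2.remap(g,(X[...,0]/X[...,2]*f+c["cx"]).astype(np.float32),(X[...,1]/X[...,2]*f+c["cy"]).astype(np.float32),cv2.INTER_LINEAR).mean(1).round(0).astype(int)
s=np.arange(50,82,1.)
for l in(-18,-10,0,10,18): print("stop",l,prof(s,np.arange(l-3,l+4,1.),37))
print("front",prof(np.arange(-66,-50,1.),np.arange(-12,-8,1.),37),prof(np.arange(-66,-50,1.),np.arange(18,22,1.),37))
for l in np.arange(36,46,2): print("jaw",l,"R",prof(np.arange(40,60,1.),np.array([l]),36),"L",prof(np.arange(-30,-12,1.),np.array([l]),36))
for z in(37,38): print(proj("wrist",[*(o+57*vx),z]),proj("wrist",[*(o+62*vx),z]))
cc=-R.T@t;print("cam along",(cc[:2]-o)@vx,cc[2])
E
```

```text
stop -18 [246 248 248 248 248 248 236 195 177 217 240 241 242 242 243 243 243 245
 245 245 245 245 242 226 187 181 171 159 155 161 161 161]
stop -10 [248 248 248 249 248 248 235 197 158 222 240 243 243 244 244 244 245 246
 246 246 246 246 246 230 197 187 184 171 158 158 158 158]
stop 0 [248 248 248 248 247 245 235 200 171 215 239 244 241 231 215 208 204 207
 220 237 245 235 227 218 191 173 172 163 160 159 159 158]
stop 10 [249 249 249 248 247 242 222 179 190 224 241 242 241 241 237 231 232 237
 242 245 245 238 222 209 196 180 162 151 157 159 159 159]
stop 18 [249 249 249 249 247 247 237 205 181 177 179 182 184 183 183 184 186 189
 196 200 202 206 205 197 184 179 159 150 155 159 158 158]
front [170 151 130 115 111 110 110 110 168 220 243 245 245 245 245 245] [224 193 145 141 140 141 141 151 187 233 245 247 247 246 246 246]
jaw 36 R [230 227 225 228 232 233 232 231 216 167 150 151 161 174 184 188 190 188
 186 186] L [149 132 118 117 117 116 116 113 109 134 188 226 230 234 236 235 233 231]
jaw 38 R [247 247 247 247 248 246 240 238 234 198 185 185 185 185 185 185 184 185
 185 186] L [163 135 110 110 110 110 109 104  99 125 203 239 241 242 242 242 242 243]
jaw 40 R [248 248 248 248 248 247 245 246 235 201 187 186 186 185 185 185 185 186
 186 186] L [167 141 110 110 110 110 110 105 104 133 214 240 244 244 244 244 244 244]
jaw 42 R [248 249 249 249 249 249 249 249 232 191 178 185 185 185 185 186 185 185
 186 187] L [175 164 138 115 110 110 109 103  98 130 206 236 243 243 243 244 244 243]
jaw 44 R [248 248 248 248 248 248 248 248 234 198 181 184 184 184 185 186 185 185
 185 186] L [150 115 111 110 110 110 108 102  88 130 197 235 243 242 242 242 242 243]
[381.02706321 169.24324097] [385.28789494 168.8006591 ]
[381.27436798 169.36396201] [385.545681   168.92034185]
cam along -55.788507870284114 433.9419295682005
```

Jaw-relative, the block centre sits at x ≈ 0.0 mm, which is home. But the stop's bright edge is about 2 mm beyond the block's. I'll run the same profile on the pre-clamp picture w6, taken with the block home, to compare.

```bash
python3 - <<'E'
from h import *
from scipy.spatial.transform import Rotation as Ro
s0=sense();q=s0["ee_rot"];T=Ro.from_quat([q[1],q[2],q[3],q[0]]).as_matrix();p=s0["eef_pos"]
c,f=K("wrist");Rc=np.array(c["R"]);tc=np.array(c["t"])
A=Rc@T; b=Rc@p+tc        # cam = A*tool + b
def pose(p,yaw):
    C,N=np.cos(yaw),np.sin(yaw);T=np.array([[C,N,0],[N,-C,0],[0,0,-1]]);R=A@T.T;return R,b-R@np.array(p)
vx=np.array([.9707,.2402]);vy=np.array([-.2402,.9707]);o=np.array([570.5,101.9])
def run(im,R,t,name):
    g=cv2.cvtColor(im,cv2.COLOR_BGR2GRAY).astype(np.float32)
    def prof(s,l,z):
        P=o+s[:,None,None]*vx+l[None,:,None]*vy
        X=np.concatenate([P,np.full(P.shape[:2]+(1,),z)],-1)@R.T+t
        return cv2.remap(g,(X[...,0]/X[...,2]*f+c["cx"]).astype(np.float32),(X[...,1]/X[...,2]*f+c["cy"]).astype(np.float32),cv2.INTER_LINEAR).mean(1).round(0).astype(int)
    print(name,"cam",((-R.T@t)[:2]-o)@vx)
    for l in(-15,-8,0,8): print(l,prof(np.arange(48,76,1.),np.arange(l-3,l+4,1.),37),"front",prof(np.arange(-70,-50,1.),np.arange(l-3,l+4,1.),37))
    for l in(42,46,50): print("jaw",l,prof(np.arange(40,60,1.),np.array([l]),36),prof(np.arange(-30,-12,1.),np.array([l]),36))
    for l in(-40,-44,-48): print("jawR",l,prof(np.arange(40,60,1.),np.array([l]),36),prof(np.arange(-30,-12,1.),np.array([l]),36))
run(cv2.imread("pics/w6.png"),*pose([609.8,-7.5,247.6],-2.447),"w6 pre")
run(np.ascontiguousarray(np.load("w9.npz")["im"][:,:,::-1]),Rc,tc,"now")
E
```

```text
w6 pre cam -47.54696517093176
-15 [254 255 255 255 255 255 255 254 247 215 214 242 248 248 249 249 249 249
 250 250 251 250 249 248 242 232 217 204] front [212 212 213 213 209 192 159 135 131 131 131 140 198 247 254 254 254 254
 254 254]
-8 [211 250 255 255 255 255 255 253 245 213 215 241 247 247 247 248 248 248
 249 250 250 250 250 250 244 228 211 207] front [213 212 213 213 209 190 155 133 132 132 132 141 199 248 254 254 254 254
 254 254]
0 [255 255 255 254 254 254 254 251 245 219 218 241 246 246 246 246 245 244
 245 248 248 248 247 245 238 225 212 200] front [214 214 214 215 213 195 155 133 132 131 131 141 200 248 254 254 254 254
 254 254]
8 [225 251 254 254 254 254 254 252 245 211 214 239 241 231 206 179 167 160
 160 175 208 237 246 245 237 219 207 203] front [228 229 228 228 227 214 178 152 147 146 146 151 197 244 254 254 254 254
 254 254]
jaw 42 [38 32 27 26 25 23 23 22 23 23 23 22 22 23 23 24 25 26 27 25] [211 211 211 211 210 211 211 212 213 213 214 214 214 207 175 132 129 127]
jaw 46 [43 41 37 31 26 26 25 23 22 22 22 24 22 22 22 23 22 23 26 26] [211 211 212 212 212 212 212 21
[... 1828 characters left out ...]
6 118 154 178 179 173 170 172 179 189]
jaw 50 [183 182 183 185 185 185 184 184 184 184 184 185 184 184 185 184 184 184
 185 185] [176 176 177 177 177 177 177 176 175 176 178 180 179 180 158 126 110 107]
jawR -40 [242 242 242 242 242 242 242 241 233 217 190 183 181 181 181 182 184 186
 188 189] [191 171 145 137 134 136 151 161 143 136 165 220 235 236 236 236 236 236]
jawR -44 [216 216 217 218 217 217 220 204 182 174 183 182 182 181 181 181 181 183
 184 183] [177 178 177 179 179 179 180 180 179 172 181 200 219 220 217 218 221 221]
jawR -48 [183 183 183 183 182 181 181 181 181 181 181 182 182 183 183 184 184 183
 182 182] [179 179 179 179 178 178 178 178 178 178 178 177 176 170 147 116 109 108]
```

The seam at the stop and the front edge are within 0.5 mm of where they were when the block was pressed home, so the block has not moved back. I'll hand in.

```bash
python3 -c "
from station import *
s=sense();print(s['t'],s['wrist_force'],s['dq'].round(3))
print(close_job())"
```

```text
19.95 [ 0.65464219 -0.36185848 -0.68409342] [-0.006 -0.003 -0.005  0.002  0.002  0.003]
the job is handed in; nothing more can be done
None
```

I pushed the block home and clamped it with the gauge pointer in the green band, then handed the job in at about 20 s. No verdict was reported.

- **Pushing home:** sliding took about 5–7 N. When the block reached the stop, the arm stopped moving and the wrist force rose to about 14 N, below the 25 N limit.
- **Turning the knob:** I turned it about 122° clockwise in one 40 N grip, not several. I stopped four times to read the pointer from the top camera, then let go and lifted away.
- **Gauge:** the wrist camera reads 0.96. The top camera reads 0.945, or about 1.03 once its rest offset of -0.085 is corrected. Both are inside 0.85–1.15, and no reading came near the red zone.
- **Block:** it is clamped between both jaws. Measured against the jaws, its centre is at home to within about 0.5 mm.
- **Disagreement:** the last picture showed a seam of about 2 mm between the block and the stop. The picture taken just after the push shows the same seam to within 0.5 mm, so I read it as edge bevel, not the block moving back.
- **Not checked:** I did not measure the bystanders afterwards. The arm passed above or clear of them, and the wrist force showed no contact with anything but the block and knob.

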